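# Cover the load cell, then present the necked test bar level above it

## Robot

A 6-joint arm with a two-finger parallel gripper is mounted at the origin on the work surface. World frame = base frame: x ahead of the robot, y to its left, z up, the work surface at z = 0. Lengths are in m, angles in rad, forces in N, time in s.
With the tool pointing down it reaches from about 0.425 to 0.95 m from the base axis. Payload 3.5 kg.
Tool frame: the origin (TCP) lies at the very end of the fingers, on their centre line; the grasp point (between the pads) lies 19 mm behind it; z points along the fingers, y is the line along which they close (so a half turn about z gives the same grasp; the last joint's range is limited). The gripper opens to 85 mm and grips with 20 to 120 N. Pads are 22 mm wide; open, the fingers measure 114 mm over their backs; the gripper's body (76 mm by 85 mm) begins 54 mm behind the grasp point. The pads swing forward as they close: fully open they stand 13 mm farther back than shut.
Start: joints at [1.157, 0.286, 1.577, -0, 1.279, -0.15], TCP at [0.176, 0.652, 0.198] pointing down, gripper open.
Joint ranges: [-2.77, 2.77], [-0.9, 2.22], [0.21, 2.48], [-1.53, 4.67], [0.24, 2.81], [-2.84, 2.84]. Speed limits (rad/s): [2.79, 2.79, 3.14, 3.14, 3.14, 3.14].

## Interface

Orientations are given as a unit quaternion [x, y, z, w].
In Python, from plant import ctrl gives the robot as it stands.
- The arm moves only by the tool carry_out, never from a script. Its argument "deltas" is one flat list of numbers, 6 for each row, row after row: the shift along the tool's x, y, z in m, then the turn, a rotation vector about the tool's x, y, z in rad. A call has 1 to 5 rows; each row is the pose to reach, as a shift and turn from the pose commanded when the call began, along the tool's axes at that moment; what a row does not reach only later rows make up. A row lasts 1/8 s, in which the tool goes at most 62.5 mm and 10.7 degrees, less where a joint would pass 70% of its speed; a pose out of reach is approached as far as the arm can. A call with a gripper value outside its range is refused whole. "grip" is the opening in per cent of the stroke, from 0 (shut) to 100 (fully open), set as the call begins (left out, the last holds). The fingers move at their own pace and stop on an object; "grip_force" is the grip in N (left out, the last holds). Time passes only in rows, so rows that repeat a pose let the fingers close. It gives the time, the measured TCP pose, the force, the opening and the grip force at its end, in the units of the state.
- ctrl.get_state(): the state, without advancing time (a new reading comes with each control period).
- ctrl.read_camera(name): name is "scene" or "top"; returns (picture, depth): 400x640x3 uint8, red, green, blue; 400x640 float32, m along the optical axis (not along the pixel's ray), 0 where there is no reading.
- ctrl.camera_model(name): a dict with "intrinsics" (3x3 intrinsics, pixels), "extrinsics" (4x4, takes a point from world to camera coordinates). Camera axes: x right, y down, z forward; pixel columns grow to the right and rows downward; lengths in m; the calibration is good to about 2 mm. A picture is of the moment at which its call begins. camera_model takes no time and is no camera call.
- ctrl.sign_off(): hands the job in; it is judged then, once.
Trained networks look in the newest picture that a camera, given by its name, has taken for a name from the list of things; names that differ only in an ending like _2 or _b are one class to them, and where a whole thing is asked for, a point or a joint stands for the part that bears it (a point fixed in the world has none). Each returns a list of dicts, best first, with "score" (0 to 1); they miss things now and then, are a little off and sometimes report something else, mostly with a low value. They report only what shows in the picture. A call takes as long as a camera call. They do not tell look-alikes from the thing itself.
- ctrl.find_in(camera, query): "uv" ([column, row] in pixels, amid what is visible of it).
The state is a dict: "time": time; "qpos": joint angles; "dq": joint speeds; "joint_efforts": joint torques, N m; "eef_pos": TCP position; "tcp_rot": TCP orientation; "contact_force": force on the tool from outside, world axes, zero at the start; "wrist_torque": the same for the moment, N m; "opening": opening from 0.0 (shut) to 1.0 (fully open); "finger_force": force on a finger pad.
Only numpy, scipy, OpenCV 4.12 (cv2) and the standard library are available. Lean on these libraries where they do the work, as an engineer would, in place of code of your own. Each camera call takes 0.05 s, during which the arm holds its last target. There are 200 camera calls.

## Task

Set the loose round cover on the open load cell so that it sits fully down and level in the rim, and let go of it. Then draw the necked test bar (not the straight one) out of its leaning tube, turn it level and hold it still with its middle over the centre of the covered cell, about 20 cm above the bench, touching nothing but the gripper; finish while still holding it there, with the gripper shut on it. Leave the other loose things where they are.

Things in the scene. Friction and masses are not known exactly. Their poses are not given: they have to be found in the camera images.
- cell: Load cell, fixed upright on the bench: round bare-aluminium cup, 90 mm outside and 80 mm inside diameter, 60 mm high, inner floor 40 mm above the bench, on a dark steel flange 110 mm across and 8 mm thick; a connector stub sticks out 16 mm at one side below the rim. Origin at the centre of its underside, z up.
- cell_rim (a point): Centre of the load cell's mouth, 60 mm above the bench, level with the top of the rim.
- cover: Loose cover, 50 mm high, about 0.16 kg: aluminium disc 100 mm across and 6 mm thick, with a centring boss below it (72 mm across, 6 mm deep, bevelled lower edge) that drops into the load cell's 80 mm mouth, and a black upright round knob 22 mm across and 38 mm high on its top centre. Starts standing on its boss on the bench. Origin at the centre of the underside of the boss, z up; seated, this origin lies 6 mm below the rim of the cell.
- cover_knob (a point): On the knob's axis, 39 mm above the cover's origin (27 mm above the top of the disc, 11 mm below the knob's top): where to grip.
- rack: Leaning rack, fixed on the bench: dark steel base 130 x 180 x 10 mm with two aluminium tubes 100 mm apart side by side (at its y = +50 and -50 mm). Each tube is 31 mm outside and 23 mm inside diameter, 40 mm deep inside, and leans 50 degrees from vertical: its axis points towards the rack's +x and up, 40 degrees above level. The lowest point of each tube's inner axis is at x = -45, z = 38 mm; the mouth at x = -14, z = 64 mm. Origin at the centre of the base's underside.
- specimen: Necked round steel test bar (dumb-bell shape), 160 mm long, about 0.26 kg: two heads 20 mm across and 45 mm long with a thinner neck 12 mm across and 70 mm long between them. Starts in either tube of the rack with 40 mm of one head inside; being loose in the tube it droops to about 36 degrees above level. Origin at the centre of the lower end; its z runs along the bar, out of the tube.
- specimen_center (a point): Middle of the necked bar, half-way along its neck and on its axis (80 mm from either end; 40 mm out from the tube's mouth); axes as the bar, z along it.
- spare_center (a point): Middle of the straight steel bar, 20 mm across all the way and 160 mm long, which stands in the rack's other tube and stays there; z along it.
- weight: Steel calibration weight, 44 mm across, 60 mm high. Origin under its centre.
- jar: White jar with black lid, 56 mm across, 70 mm high. Origin under its centre.
- cup: Small open steel cup, 64 mm across the rim, 60 mm high. Origin under its centre.
- driver: Screwdriver lying along its x, 170 mm long. Origin under its middle.
- caliper: Caliper lying along its x, 200 mm long, 10 mm high. Origin under its middle.
- collet: Dark steel collet, 40 mm across, 24 mm high. Origin under its centre.
Mind the look-alikes: they are no part of the job. What is shaped like the cell but green is not meant. What is shaped like the rack but pink is not meant.

How it is judged:
On the way, in this order (a step that is already met when the one before it is completed fails the run):
1. the cover sits fully down, centred and level on the load cell and is let go (horizontal distance between cover and cell below 0.006 m and z of cover in the frame of cell_rim between -0.0085 and -0.004 m and angle between cover's own z axis and vertical below 0.035 rad and contact force between cover and the fingers below 0.1 N and linear speed of cover below 0.02 m/s), for 0.3 s.
2. the necked bar is gripped and drawn clear of the rack while the cover stays seated (horizontal distance between cover and cell below 0.006 m and z of cover in the frame of cell_rim between -0.0085 and -0.004 m and angle between cover's own z axis and vertical below 0.035 rad and contact force between specimen and the fingers above 1 N and contact force between specimen and rack below 0.1 N and contact force between specimen and cover below 0.1 N and contact force between specimen and cell below 0.1 N and height (world z) of specimen_center above 0.13 m), for 0.1 s.
At the end, for the whole second after the job is handed in: Cover let go, at rest, within 6 mm of the cell axis, its origin 4 to 8.5 mm below the rim, tilt under 2 degrees; necked bar gripped, at rest, off rack, cover and cell, level within 9.5 degrees, its middle within 45 mm of the cell axis and 0.15 to 0.26 m above the bench (all of step 1 and contact force between specimen and the fingers above 1 N and contact force between specimen and rack below 0.1 N and contact force between specimen and cover below 0.1 N and contact force between specimen and cell below 0.1 N and angle between specimen_center's own z axis and vertical between 1.4008 and 1.7408 rad and horizontal distance between specimen_center and cell below 0.045 m and height (world z) of specimen_center between 0.15 and 0.26 m and linear speed of specimen below 0.03 m/s and angular speed of specimen below 0.2 rad/s); the arm keeps its last pose, push and grip.
It fails at once if another loose thing is moved by more than 30 mm (distance of any of spare_center, weight, jar, cup, driver, caliper, collet from where it was at the start of the episode above 0.03 m).
It also fails if it takes over 64 s, if anything falls off the work surface, if the arm or the gripper's body presses on something with over 40 N, if the wrist force passes 120 N, or if a joint passes its speed limit or range.

## Working session

There is one attempt and no reset: what is moved stays moved. The work goes in short steps, Python scripts to look and compute and a tool call to move; the robot and the scene stay as the last step left them, time stands still between calls to the robot, and variables do not carry over. Pictures are saved under pics/ and viewed, at most 10 in all, crops included, and the job is handed in when it is done.

Besides the shell and the picture viewer there is one more tool, called after "Emit:" as name(argument=value, ...), one argument or row to a line, values as JSON. carry_out: Moves the arm, as the interface text tells. Its arguments: {"type":"object","properties":{"deltas":{"type":"array"},"grip":{"type":"number"},"grip_force":{"type":"number"}},"required":["deltas"]}

```bash
ls; mkdir -p pics
cat > h.py <<'E'
import numpy as np,cv2
from scipy.spatial.transform import Rotation as R
from plant import ctrl
def cam(n):
    p,d=ctrl.read_camera(n); m=ctrl.camera_model(n); return p,d,np.array(m["intrinsics"]),np.array(m["extrinsics"])
def cloud(d,K,E):
    v,u=np.mgrid[:d.shape[0],:d.shape[1]]
    P=np.stack([(u-K[0,2])/K[0,0]*d,(v-K[1,2])/K[1,1]*d,d],-1)
    return (P-E[:3,3])@E[:3,:3]
def proj(p,K,E):
    c=E[:3,:3]@np.asarray(p)+E[:3,3]; return (K@c/c[2])[:2]
def todelta(pos,Rt,s=None):
    s=s or ctrl.get_state(); R0=R.from_quat(s["tcp_rot"])
    return np.round(np.r_[R0.inv().apply(np.array(pos)-s["eef_pos"]),(R0.inv()*Rt).as_rotvec()],4)
E
python3 - <<'E'
from h import *
for n in("scene","top"):
    p,d,K,E=cam(n); cv2.imwrite(f"pics/{n}0.png",p[...,::-1]); C=cloud(d,K,E); np.savez(f"{n}0.npz",p=p,d=d,C=C,K=K,E=E)
    print(n,"campos",(-E[:3,:3].T@E[:3,3]).round(3))
    for q in["cell","cover","cover_knob","rack","specimen","specimen_center","spare_center","weight","jar","cup","driver","caliper","collet"]:
        for r in ctrl.find_in(n,q)[:3]:
            u,v=np.round(r["uv"]).astype(int); print(q,round(r["score"],2),u,v,C[v,u].round(3))
s=ctrl.get_state();print(s)
E
```

```text
pics
scene campos [ 1.627 -0.038  0.89 ]
cell 0.73 433 196 [0.556 0.296 0.042]
cell 0.66 411 155 [0.363 0.272 0.047]
cover 0.68 345 203 [0.565 0.059 0.036]
cover_knob 0.88 346 206 [0.564 0.062 0.025]
rack 0.62 242 207 [ 0.534 -0.219  0.009]
rack 0.59 153 192 [ 0.45  -0.477  0.008]
specimen 0.5 214 178 [ 0.564 -0.274  0.131]
specimen_center 0.57 216 182 [ 0.561 -0.271  0.116]
specimen_center 0.15 243 258 [ 0.732 -0.2    0.011]
spare_center 0.6 250 187 [ 0.602 -0.181  0.127]
weight 0.97 370 246 [0.736 0.106 0.039]
weight 0.53 294 182 [ 0.443 -0.077  0.021]
jar 0.88 444 250 [0.768 0.276 0.047]
jar 0.55 478 192 [0.511 0.436 0.015]
cup 0.66 326 252 [0.729 0.001 0.018]
driver 0.73 480 192 [0.519 0.438 0.021]
caliper 0.79 244 261 [ 0.741 -0.197  0.01 ]
collet 0.52 294 181 [ 0.442 -0.077  0.024]
top campos [ 0.325 -0.017  1.188]
cell 0.91 217 214 [0.508 0.309 0.045]
cell 0.78 225 281 [0.321 0.278 0.048]
cell 0.68 399 212 [ 0.512 -0.212  0.014]
cover 0.79 303 198 [0.549 0.064 0.052]
cover_knob 0.73 300 198 [0.55  0.072 0.048]
cover_knob 0.18 352 238 [ 0.437 -0.074  0.03 ]
rack 0.96 493 235 [ 
[... 567 characters left out ...]
24]
{'time': 1.4, 'qpos': array([ 1.15703518e+00,  2.86275667e-01,  1.57669066e+00,  2.54528553e-05,
        1.27865463e+00, -1.50020437e-01]), 'dq': array([-0.00118635, -0.0022544 , -0.00094965, -0.00052611, -0.0012184 ,
       -0.00104151]), 'joint_efforts': array([ 1.65015213e-04, -4.05946183e+01, -2.92934614e+01, -1.37239381e-04,
        5.28318942e-04, -2.12460684e-06]), 'eef_pos': array([0.1759369 , 0.65164407, 0.19844617]), 'tcp_rot': array([ 1.31492120e-01,  9.91317216e-01, -1.01992764e-05, -1.56416616e-05]), 'contact_force': array([ 0.70622396, -0.1315209 ,  0.4130085 ]), 'wrist_torque': array([0.02077175, 0.03543446, 0.00527195]), 'finger_force': 0.0, 'opening': 0.9946001154259945}
```

View pics/scene0.png

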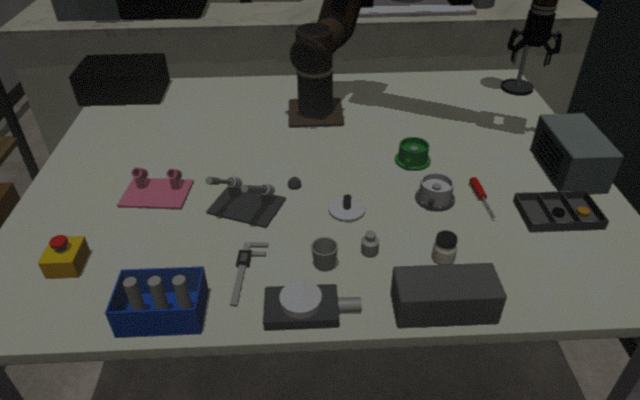

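View pics/top0.png

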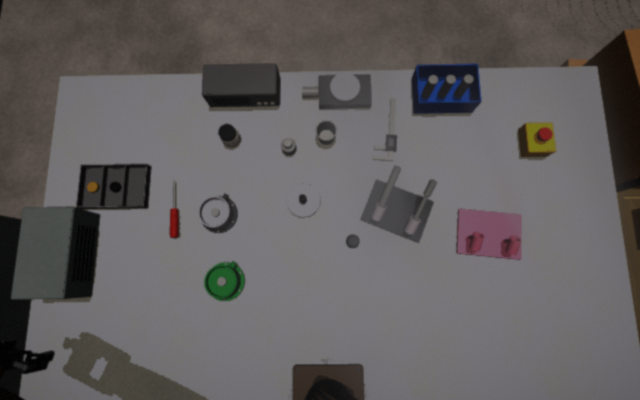

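The aluminium cell is at top-view pixel (216,212) and the cover at (303,199). The dark rack is at (398,210), with the necked bar in its right tube (421,205) and the straight bar in its left tube (386,193). The green cell and the pink rack are decoys.

```bash
cat > m.py <<'E'
from h import *
from scipy.optimize import least_squares
def circ(P,r):
    f=lambda c:np.hypot(P[:,0]-c[0],P[:,1]-c[1])-r
    return least_squares(f,P[:,:2].mean(0),loss="soft_l1",f_scale=.002).x
for n in("top","scene"):
    z=np.load(n+"0.npz");C=z["C"].reshape(-1,3);d=z["d"].ravel()
    def near(c,r,a,b): return C[(d>0)&(np.hypot(C[:,0]-c[0],C[:,1]-c[1])<r)&(C[:,2]>a)&(C[:,2]<b)]
    Q=near((.50,.30),.3,-.05,.004);print(n,"bench z",np.median(Q[:,2]).round(4))
    Q=near((.515,.30),.07,.054,.068);print("rim n",len(Q),Q.mean(0).round(4),Q[:,2].max(),"fit r42.5",circ(Q,.0425).round(4))
    Q=near((.515,.30),.07,.004,.014);print("flange",len(Q),Q.mean(0).round(4))
    Q=near((.55,.064),.07,.007,.018);print("disc n",len(Q),Q.mean(0).round(4),(Q.min(0)+Q.max(0))[:2]/2,np.ptp(Q,axis=0))
    Q=near((.55,.064),.03,.044,.06);print("knobtop",len(Q),Q.mean(0).round(4))
    for nm,c in(("necked",(.55,-.27)),("spare",(.57,-.18))):
        Q=near(c,.075,.07,.2);m=Q.mean(0);_,_,V=np.linalg.svd(Q-m);a=V[0]*np.sign(V[0][2])
        t=(Q-m)@a;print(nm,len(Q),m.round(4),a.round(3),"elev",np.degrees(np.arcsin(a[2])).round(1),"az",np.degrees(np.arctan2(a[1],a[0])).round(1),t.min().round(3),t.max().round(3),"top end",(m+a*t.max()).round(3),"maxz",Q[:,2].max())
    Q=near((.51,-.21),.13,.006,.014);b=cv2.minAreaRect((Q[:,:2]*1000).astype(np.float32));print("base",len(Q),b)
E
python3 m.py
```

```text
top bench z 0.0005
rim n 205 [0.5148 0.3153 0.0598] 0.0656957551015325 fit r42.5 [0.5143 0.3143]
flange 265 [0.5013 0.2895 0.0082]
disc n 810 [0.5515 0.0658 0.0127] [0.55150496 0.06957547] [0.09632188 0.10630126 0.01083236]
knobtop 47 [0.5518 0.0658 0.0501]
necked 255 [ 0.5355 -0.2677  0.1095] [ 0.74  -0.31   0.597] elev 36.7 az -22.8 -0.071 0.052 top end [ 0.574 -0.284  0.141] maxz 0.14186311143366914
spare 340 [ 0.5663 -0.1727  0.1052] [ 0.763 -0.319  0.562] elev 34.2 az -22.7 -0.071 0.061 top end [ 0.613 -0.192  0.14 ] maxz 0.14380364332826454
base 1949 ((509.4677734375, -211.6719970703125), (227.5373077392578, 240.1804962158203), 49.44758605957031)
scene bench z -0.0006
rim n 193 [0.5166 0.3131 0.058 ] 0.06394561018329796 fit r42.5 [0.5169 0.3128]
flange 249 [0.5421 0.3054 0.0079]
disc n 616 [0.5604 0.0635 0.0115] [0.5568062 0.0637789] [0.10293881 0.09848921 0.01004259]
knobtop 41 [0.5549 0.0638 0.0484]
necked 167 [ 0.5484 -0.2705  0.1116] [ 0.765 -0.324  0.557] elev 33.8 az -22.9 -0.082 0.044 top end [ 0.582 -0.285  0.136] maxz 0.1439529192895467
spare 185 [ 0.5843 -0.1761  0.1095] [ 0.759 -0.348  0.551] elev 33.4 az -24.6 -0.084 0.049 top end [ 0.621 -0.193  0.136] maxz 0.14296511191449812
base 1696 ((521.4024658203125, -209.63938903808594), (184.02725219726562, 134.8578643798828), 68.29766845703125)
```

Run:
```python
from h import *
s=ctrl.get_state();R0=R.from_quat(s["tcp_rot"]);print(R0.as_matrix().round(3))
print(todelta([.553,.065,.12],R0,s))
```

```text
[[-0.965  0.261 -0.   ]
 [ 0.261  0.965 -0.   ]
 [ 0.    -0.    -1.   ]]
[-0.517  -0.4681  0.0784  0.      0.      0.    ]
```

Emit:
carry_out(
  deltas=[-0.035,-0.032,0,0,0,0,-0.08,-0.072,0,0,0,0,-0.125,-0.113,0,0,0,0,-0.17,-0.154,0,0,0,0,-0.215,-0.195,0,0,0,0],
  grip=100,
)

```text
time: 2.02
eef_pos: [0.3335, 0.4057, 0.1987]
tcp_rot: [0.131, 0.991, 0.0, 0.0]
contact_force: [0.2, -0.1, 0.9]
opening: 1.002
finger_force: 0.0
```

Emit:
carry_out(
  deltas=[-0.043,-0.039,0,0,0,0,-0.086,-0.078,0,0,0,0,-0.129,-0.117,0,0,0,0,-0.172,-0.156,0,0,0,0,-0.215,-0.195,0,0,0,0],
)

```text
time: 2.65
eef_pos: [0.4903, 0.1613, 0.1989]
tcp_rot: [0.132, 0.991, 0.0, 0.001]
contact_force: [0.6, 0.9, 0.3]
opening: 1.002
finger_force: 0.0
```

Emit:
carry_out(
  deltas=[-0.035,-0.031,0.02,0,0,0,-0.065,-0.058,0.04,0,0,0,-0.087,-0.078,0.06,0,0,0,-0.087,-0.078,0.078,0,0,0,-0.087,-0.078,0.078,0,0,0],
)

```text
time: 3.28
eef_pos: [0.5513, 0.0655, 0.1184]
tcp_rot: [0.132, 0.991, 0.0, -0.002]
contact_force: [-0.4, 0.6, 0.8]
opening: 0.999
finger_force: 0.0
```

Emit:
carry_out(
  deltas=[0,0,0.03,0,0,0,0,0,0.06,0,0,0,0,0,0.085,0,0,0,0,0,0.1,0,0,0,0,0,0.1,0,0,0],
)

```text
time: 3.9
eef_pos: [0.5523, 0.0658, 0.02]
tcp_rot: [0.131, 0.991, -0.0, -0.001]
contact_force: [-0.0, -0.4, -0.8]
opening: 1.0
finger_force: 0.0
```

Emit:
carry_out(
  deltas=[0,0,0,0,0,0,0,0,0,0,0,0,0,0,0,0,0,0,0,0,0,0,0,0,0,0,0,0,0,0],
  grip=0,
  grip_force=50,
)

```text
time: 4.53
eef_pos: [0.5531, 0.065, 0.0205]
tcp_rot: [0.132, 0.991, -0.0, 0.0]
contact_force: [0.6, 0.2, 0.1]
opening: -0.004
finger_force: 0.0
```

Emit:
carry_out(
  deltas=[0,0,0,0,0,0,0,0,0,0,0,0,0,0,0,0,0,0],
)

```text
time: 4.9
eef_pos: [0.553, 0.065, 0.0204]
tcp_rot: [0.132, 0.991, 0.0, -0.0]
contact_force: [0.0, -0.5, -0.5]
opening: 0.002
finger_force: 0.0
```

The fingers shut on nothing, so I'll look.

Run:
```python
from h import *
a,d,K,E=cam("scene");u,v=proj([.55,.065,.03],K,E).astype(int)
np.savez("s1.npz",C=cloud(d,K,E),d=d)
A=cv2.resize(a[v-60:v+40,u-60:u+60],None,fx=4,fy=4,interpolation=2)
a,d,K,E=cam("top");u,v=proj([.55,.065,.03],K,E).astype(int)
B=cv2.resize(a[v-50:v+50,u-40:u+40],None,fx=4,fy=4,interpolation=2)
I=np.hstack([A,B]);cv2.imwrite("pics/a1.png",cv2.convertScaleAbs(I[...,::-1],alpha=2))
```

```text
(no output)
```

View pics/a1.png

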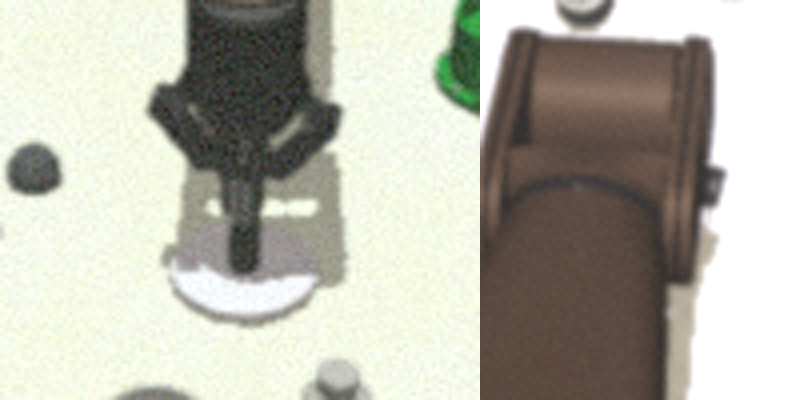

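Run:
```python
from h import *
z=np.load("s1.npz");C=z["C"].reshape(-1,3);d=z["d"].ravel()
def near(c,r,a,b): return C[(d>0)&(np.hypot(C[:,0]-c[0],C[:,1]-c[1])<r)&(C[:,2]>a)&(C[:,2]<b)]
Q=near((.56,.065),.08,.007,.018);print(len(Q),Q.mean(0),Q.min(0),Q.max(0))
Q=near((.56,.065),.04,.02,.12)
for a in np.arange(.02,.12,.006):
    q=Q[(Q[:,2]>a)&(Q[:,2]<=a+.006)]
    if len(q):print(a.round(3),len(q),q.min(0).round(3),q.max(0).round(3))
print(ctrl.get_state()["opening"],ctrl.get_state()["finger_force"])
```

```text
622 [0.56049789 0.06315847 0.01157971] [0.50524041 0.01451367 0.00710656] [0.60541337 0.11314433 0.01762737]
0.02 16 [0.557 0.055 0.02 ] [0.565 0.074 0.025]
0.026 13 [0.556 0.055 0.026] [0.565 0.073 0.031]
0.032 11 [0.555 0.055 0.033] [0.566 0.073 0.037]
0.038 19 [0.555 0.055 0.038] [0.57  0.073 0.044]
0.044 18 [0.549 0.055 0.045] [0.565 0.074 0.05 ]
0.05 7 [0.559 0.059 0.051] [0.565 0.07  0.056]
0.056 13 [0.557 0.052 0.057] [0.568 0.072 0.062]
0.062 22 [0.555 0.049 0.062] [0.567 0.076 0.068]
0.068 17 [0.553 0.049 0.069] [0.566 0.072 0.074]
0.074 20 [0.556 0.049 0.075] [0.565 0.075 0.08 ]
0.08 19 [0.555 0.049 0.081] [0.567 0.075 0.085]
0.086 20 [0.546 0.048 0.086] [0.57  0.074 0.092]
0.092 25 [0.553 0.033 0.092] [0.57  0.081 0.098]
0.098 40 [0.544 0.03  0.098] [0.575 0.089 0.104]
0.104 76 [0.537 0.028 0.104] [0.578 0.094 0.11 ]
0.11 51 [0.535 0.028 0.11 ] [0.576 0.098 0.116]
0.116 28 [0.536 0.028 0.116] [0.582 0.101 0.12 ]
0.0017239871141304537 0.0
```

The cover hasn't moved. The shut fingertips appear to end just above the knob (z≈0.05), although the state gives TCP z=0.020. I'll lift and measure the real fingertip offset.

Emit:
carry_out(
  deltas=[0,0,-0.03,0,0,0,0,0,-0.06,0,0,0,0,0,-0.06,0,0,0,0,0,-0.06,0,0,0],
)

```text
time: 5.5
eef_pos: [0.5524, 0.0651, 0.0796]
tcp_rot: [0.132, 0.991, -0.0, -0.001]
contact_force: [-0.8, -0.7, 0.4]
opening: -0.001
finger_force: 0.0
```

Run:
```python
from h import *
a,d,K,E=cam("scene");s=ctrl.get_state();p=s["eef_pos"];print(p)
u,v=proj(p,K,E);print(u,v,proj(p+[0,0,.035],K,E))
u,v=int(u),int(v)
C=cloud(d,K,E).reshape(-1,3);dd=d.ravel()
Q=C[(dd>0)&(np.hypot(C[:,0]-.555,C[:,1]-.065)<.035)&(C[:,2]>.02)&(C[:,2]<.2)]
for z in np.arange(.02,.2,.006):
    q=Q[(Q[:,2]>z)&(Q[:,2]<=z+.006)]
    if len(q):print(z.round(3),len(q),q.min(0).round(3),q.max(0).round(3))
A=cv2.resize(a[v-70:v+50,u-60:u+60],None,fx=4.5,fy=4.5,interpolation=2);cv2.circle(A,(270,315),4,(255,0,0),1)
cv2.imwrite("pics/a2.png",cv2.convertScaleAbs(A[...,::-1],alpha=2))
```

```text
[0.55194276 0.06508111 0.07893535]
347.0634920148007 187.05891408322796 [347.32057071 176.24429562]
0.02 15 [0.555 0.055 0.02 ] [0.566 0.074 0.026]
0.026 11 [0.558 0.057 0.026] [0.565 0.073 0.032]
0.032 18 [0.557 0.054 0.032] [0.567 0.073 0.038]
0.038 10 [0.557 0.055 0.04 ] [0.564 0.073 0.044]
0.044 30 [0.544 0.054 0.044] [0.565 0.074 0.05 ]
0.05 13 [0.545 0.057 0.05 ] [0.566 0.073 0.054]
0.11 5 [0.558 0.053 0.113] [0.567 0.066 0.116]
0.116 17 [0.552 0.051 0.116] [0.569 0.071 0.122]
0.122 20 [0.553 0.048 0.123] [0.567 0.077 0.128]
0.128 22 [0.552 0.048 0.128] [0.567 0.077 0.134]
0.134 23 [0.547 0.048 0.134] [0.57  0.077 0.14 ]
0.14 21 [0.555 0.048 0.14 ] [0.571 0.076 0.146]
0.146 21 [0.554 0.048 0.146] [0.568 0.073 0.152]
0.152 31 [0.55  0.035 0.152] [0.57  0.085 0.158]
0.158 47 [0.544 0.033 0.158] [0.574 0.092 0.164]
0.164 81 [0.535 0.032 0.164] [0.577 0.091 0.17 ]
0.17 43 [0.534 0.03  0.17 ] [0.576 0.094 0.176]
0.176 28 [0.538 0.03  0.176] [0.575 0.095 0.182]
0.182 28 [0.558 0.042 0.182] [0.576 0.097 0.188]
0.188 34 [0.554 0.037 0.188] [0.578 0.081 0.194]
0.194 47 [0.554 0.033 0.194] [0.576 0.086 0.2  ]
```

View pics/a2.png

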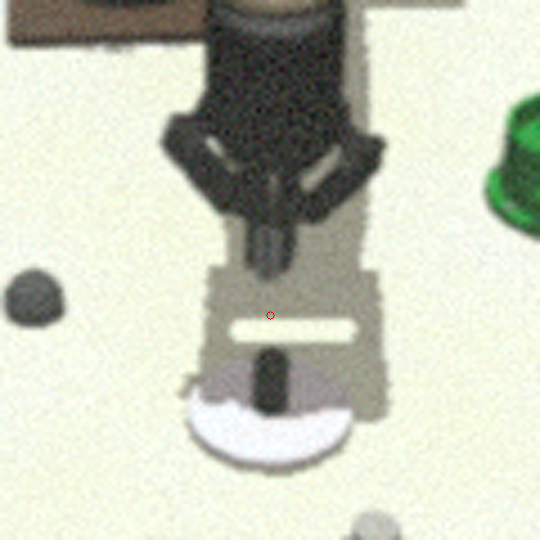

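The fingertips are at z≈0.113 while the state reports 0.079, so they really sit about 34 mm above the stated TCP; laterally they agree. I'll go down that much further.

Emit:
carry_out(
  deltas=[0,0,0,0,0,0,0,0,0,0,0,0,0,0,0,0,0,0,0,0,0,0,0,0,0,0,0,0,0,0],
  grip=100,
)

```text
time: 6.18
eef_pos: [0.5531, 0.065, 0.0805]
tcp_rot: [0.131, 0.991, -0.0, 0.0]
contact_force: [-0.2, 0.3, -0.2]
opening: 0.998
finger_force: 0.0
```

Emit:
carry_out(
  deltas=[0,0,0.02,0,0,0,0,0,0.04,0,0,0,0,0,0.055,0,0,0,0,0,0.07,0,0,0,0,0,0.07,0,0,0],
)

```text
time: 6.8
eef_pos: [0.5519, 0.0651, 0.009]
tcp_rot: [0.132, 0.991, -0.0, -0.001]
contact_force: [0.2, -0.1, 0.6]
opening: 1.0
finger_force: 0.0
```

Emit:
carry_out(
  deltas=[0,0,0.007,0,0,0,0,0,0.014,0,0,0,0,0,0.02,0,0,0,0,0,0.02,0,0,0],
)

```text
time: 7.3
eef_pos: [0.5525, 0.0651, -0.0102]
tcp_rot: [0.132, 0.991, -0.0, -0.001]
contact_force: [0.4, 0.0, -0.5]
opening: 0.999
finger_force: 0.0
```

Emit:
carry_out(
  deltas=[0,0,0,0,0,0,0,0,0,0,0,0,0,0,0,0,0,0,0,0,0,0,0,0,0,0,0,0,0,0],
  grip=0,
  grip_force=50,
)

```text
time: 7.92
eef_pos: [0.5536, 0.0651, -0.0091]
tcp_rot: [0.132, 0.991, 0.0, 0.001]
contact_force: [-0.5, 0.9, 2.9]
opening: 0.24
finger_force: 49.2
```

Emit:
carry_out(
  deltas=[0,0,-0.02,0,0,0,0,0,-0.05,0,0,0,0,0,-0.09,0,0,0,0,0,-0.12,0,0,0,0,0,-0.12,0,0,0],
)

```text
time: 8.55
eef_pos: [0.5553, 0.0649, 0.1142]
tcp_rot: [0.131, 0.991, 0.0, 0.004]
contact_force: [-0.6, 1.0, -1.9]
opening: 0.237
finger_force: 49.0
```

Run:
```python
from h import *
a,d,K,E=cam("scene");s=ctrl.get_state();print(s["eef_pos"],s["tcp_rot"],s["opening"])
C=cloud(d,K,E).reshape(-1,3);dd=d.ravel()
Q=C[(dd>0)&(np.hypot(C[:,0]-.555,C[:,1]-.065)<.075)&(C[:,2]>.08)&(C[:,2]<.25)]
for z in np.arange(.08,.25,.004):
    q=Q[(Q[:,2]>z)&(Q[:,2]<=z+.004)]
    if len(q):print(z.round(3),len(q),q.min(0).round(3),q.max(0).round(3))
R0=R.from_quat(s["tcp_rot"]);print(todelta([.5155-.0,.3137,.13],R0,s))
```

```text
[0.55357627 0.0649461  0.11166464] [1.31501382e-01 9.91315172e-01 1.33137035e-05 1.27108654e-03] 0.2409015801373964
0.124 3 [0.563 0.015 0.127] [0.599 0.105 0.128]
0.128 42 [0.523 0.017 0.129] [0.604 0.108 0.132]
0.132 395 [0.514 0.014 0.132] [0.604 0.112 0.136]
0.136 131 [0.521 0.015 0.136] [0.608 0.11  0.14 ]
0.14 11 [0.559 0.053 0.14 ] [0.571 0.072 0.143]
0.144 14 [0.556 0.053 0.144] [0.566 0.078 0.148]
0.148 11 [0.555 0.045 0.148] [0.572 0.08  0.152]
0.152 20 [0.557 0.04  0.152] [0.572 0.074 0.156]
0.156 26 [0.552 0.04  0.156] [0.572 0.086 0.16 ]
0.16 26 [0.557 0.038 0.16 ] [0.574 0.085 0.164]
0.164 28 [0.554 0.038 0.164] [0.572 0.082 0.168]
0.168 29 [0.548 0.038 0.168] [0.571 0.085 0.172]
0.172 42 [0.545 0.037 0.172] [0.571 0.085 0.176]
0.176 22 [0.547 0.038 0.176] [0.571 0.085 0.179]
0.18 17 [0.541 0.038 0.18 ] [0.57  0.085 0.184]
0.184 12 [0.549 0.04  0.184] [0.574 0.079 0.188]
0.188 23 [0.554 0.028 0.188] [0.575 0.096 0.192]
0.192 36 [0.543 0.018 0.192] [0.578 0.098 0.195]
0.196 43 [0.538 0.02  0.196] [0.581 0.1   0.2  ]
0.2 62 [0.535 0.018 0.2  ] [0.582 0.102 0.204]
0.204 34 [0.537 0.013 0.204] [0.577 0.105 0.208]
0.208 38 [0.536 0.013 0.208] [0.583 0.106 0.212]
0.212 36 [0.537 0.01  0.212] [0.582 0.109 0.216]
0.216 43 [0.536 0.008 0.216] [0.582 0.111 0.22 ]
0.22 49 [0.533 0.006 0.22 ] [0.581 0.114 0.224]
0.224 47 [0.542 0.003 0.224] [0.583 0.115 0.228]
0.228 40 [0.547 0.005 0.228] [0.582 0.115 0.232]
0.232 64 [0.54  0.001 0.232] [0.583 0.12  0.236]
0.236 65 [ 0.543 -0.002  0.236] [0.583 0.127 0.24 ]
0.24 67 [ 0.529 -0.002  0.24 ] [0.586 0.122 0.244]
0.244 113 [0.531 0.001 0.244] [0.584 0.124 0.248]
0.248 33 [0.54  0.014 0.248] [0.579 0.115 0.25 ]
[ 0.1016  0.2302 -0.0185  0.      0.      0.    ]
```

Emit:
carry_out(
  deltas=[0.014,0.032,0,0,0,0,0.038,0.086,0,0,0,0,0.065,0.147,0,0,0,0,0.09,0.205,0,0,0,0,0.101,0.23,0,0,0,0],
)

```text
time: 9.22
eef_pos: [0.5129, 0.3155, 0.1077]
tcp_rot: [0.13, 0.991, -0.001, -0.002]
contact_force: [0.0, -0.8, -2.4]
opening: 0.237
finger_force: 49.3
```

Emit:
carry_out(
  deltas=[0,0,0,0,0,0,0,0,0.015,0,0,0,0,0,0.03,0,0,0,0,0,0.04,0,0,0,0,0,0.04,0,0,0],
)

```text
time: 9.85
eef_pos: [0.5147, 0.3122, 0.0686]
tcp_rot: [0.132, 0.991, -0.001, -0.001]
contact_force: [1.0, 0.6, -2.1]
opening: 0.239
finger_force: 49.3
```

Run:
```python
from h import *
from scipy.optimize import least_squares
s=ctrl.get_state();print(s["eef_pos"],s["tcp_rot"],s["opening"])
ims=[]
for n in("scene","top"):
    a,d,K,E=cam(n)
    C=cloud(d,K,E).reshape(-1,3);dd=d.ravel();c=np.array([.5155,.3137])
    Q=C[(dd>0)&(np.hypot(*(C[:,:2]-c).T)<.07)&(C[:,2]>.088)&(C[:,2]<.1)]
    if len(Q)>30:
        print(n,len(Q),Q.mean(0).round(4),Q.min(0).round(4),Q.max(0).round(4)); A=np.c_[Q[:,:2],np.ones(len(Q))];print("plane",np.linalg.lstsq(A,Q[:,2],rcond=None)[0].round(3))
    u,v=proj([*c,.08],K,E).astype(int); ims.append(cv2.resize(a[v-45:v+45,u-45:u+45],(400,400),interpolation=2))
cv2.imwrite("pics/a3.png",cv2.convertScaleAbs(np.hstack(ims)[...,::-1],alpha=2))
```

```text
[0.51466043 0.31224347 0.06856993] [ 1.32095513e-01  9.91235571e-01 -8.41343436e-04 -1.45295360e-03] 0.23850626104184441
scene 352 [0.5236 0.3042 0.09  ] [0.4661 0.2603 0.088 ] [0.5671 0.3584 0.0994]
plane [ 0.008 -0.002  0.087]
top 377 [0.5122 0.2896 0.0916] [0.4647 0.2625 0.0881] [0.5623 0.3219 0.0968]
plane [ 0.002 -0.002  0.091]
```

View pics/a3.png

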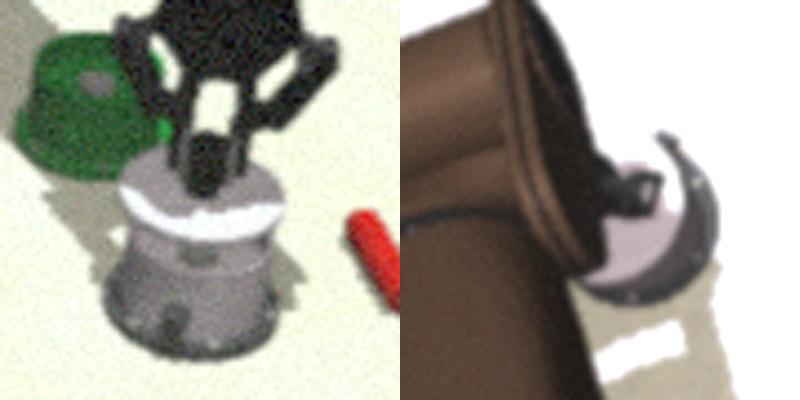

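The disc hangs level just above the rim. I'll check the centring more closely with a circle fit.

Run:
```python
from h import *
from scipy.optimize import least_squares
def edge(C,dd,c,zlo,zhi,r):
    Q=C[(dd>0)&(np.hypot(*(C[:,:2]-c).T)<.065)&(C[:,2]>zlo)&(C[:,2]<zhi)][:,:2]
    # best circle radius r: maximise inlier coverage via smooth hinge on points outside + hull pts
    H=cv2.convexHull(Q.astype(np.float32))[:,0]
    return len(Q),least_squares(lambda p:np.hypot(*(H-p).T)-r,c,loss="soft_l1",f_scale=.0015).x.round(4)
for n in("scene","top"):
    a,d,K,E=cam(n);C=cloud(d,K,E).reshape(-1,3);dd=d.ravel()
    print(n,"held disc",edge(C,dd,np.array([.5155,.3137]),.087,.097,.0495))
    z=np.load(n+"0.npz");C=z["C"].reshape(-1,3);dd=z["d"].ravel()
    print("cell rim",edge(C,dd,np.array([.5155,.3137]),.054,.068,.0445),"flange",edge(C,dd,np.array([.5155,.3137]),.004,.013,.0545),"disc0",edge(C,dd,np.array([.553,.065]),.007,.018,.0495))
print(ctrl.get_state()["eef_pos"],ctrl.get_state()["contact_force"])
```

```text
scene held disc (507, array([0.5172, 0.3101]))
cell rim (193, array([0.5162, 0.313 ])) flange (241, array([0.5178, 0.3122])) disc0 (616, array([0.555 , 0.0642]))
top held disc (382, array([0.5148, 0.3118]))
cell rim (205, array([0.5146, 0.3147])) flange (238, array([0.5178, 0.3099])) disc0 (810, array([0.5521, 0.0663]))
[0.51618487 0.31348318 0.07118307] [ 0.77847618 -0.88806692 -2.33777616]
```

Emit:
carry_out(
  deltas=[0.001,0.0023,0,0,0,0,0.001,0.0023,0.01,0,0,0,0.001,0.0023,0.018,0,0,0,0.001,0.0023,0.022,0,0,0,0.001,0.0023,0.022,0,0,0],
)

```text
time: 10.68
eef_pos: [0.5147, 0.3157, 0.0476]
tcp_rot: [0.132, 0.991, -0.0, -0.001]
contact_force: [0.2, -0.1, -1.5]
opening: 0.242
finger_force: 49.3
```

Emit:
carry_out(
  deltas=[0,0,0.002,0,0,0,0,0,0.004,0,0,0,0,0,0.004,0,0,0],
)

```text
time: 11.05
eef_pos: [0.5155, 0.316, 0.0449]
tcp_rot: [0.131, 0.991, 0.0, 0.0]
contact_force: [-0.6, -0.1, 0.7]
opening: 0.241
finger_force: 49.6
```

Emit:
carry_out(
  deltas=[0,0,0.001,0,0,0,0,0,0.001,0,0,0,0,0,0.001,0,0,0],
)

```text
time: 11.42
eef_pos: [0.5155, 0.316, 0.0449]
tcp_rot: [0.131, 0.991, 0.0, 0.0]
contact_force: [-3.1, -1.4, 5.1]
opening: 0.238
finger_force: 50.2
```

Run:
```python
from h import *
for n in("scene","top"):
    a,d,K,E=cam(n);C=cloud(d,K,E).reshape(-1,3);dd=d.ravel()
    Q=C[(dd>0)&(np.hypot(*(C[:,:2]-[.5155,.3137]).T)<.06)&(C[:,2]>.055)&(C[:,2]<.074)]
    H,e=np.histogram(Q[:,2],19,(.055,.074));print(n,H,np.median(Q[:,2]))
```

```text
scene [  3   1   6   2   3  10  17  34  70 100 108  96  47  24  14   1   4   2
   2] 0.06517268215164917
top [ 0  0  0  1  1  0  8 14 28 46 59 64 58 57 24 10  3  5  1] 0.06651024557838489
```

It is seated: the disc top is at 66 mm and the contact force is rising. I'll release it and retreat.

Emit:
carry_out(
  deltas=[0,0,-0.001,0,0,0,0,0,-0.001,0,0,0,0,0,-0.001,0,0,0,0,0,-0.001,0,0,0,0,0,-0.001,0,0,0],
  grip=100,
)

```text
time: 12.15
eef_pos: [0.5151, 0.3159, 0.0443]
tcp_rot: [0.132, 0.991, -0.0, -0.0]
contact_force: [-0.0, -0.8, -1.1]
opening: 0.999
finger_force: 0.0
```

Emit:
carry_out(
  deltas=[0,0,-0.02,0,0,0,0,0,-0.05,0,0,0,0,0,-0.09,0,0,0,0,0,-0.13,0,0,0,0,0,-0.16,0,0,0],
)

```text
time: 12.78
eef_pos: [0.516, 0.3162, 0.2087]
tcp_rot: [0.132, 0.991, 0.001, 0.002]
contact_force: [1.0, -0.1, 0.0]
opening: 1.002
finger_force: 0.0
```

Run:
```python
from h import *
from scipy.optimize import least_squares
for n in("scene","top"):
    a,d,K,E=cam(n);C=cloud(d,K,E).reshape(-1,3);dd=d.ravel();c=np.array([.5155,.3137])
    Q=C[(dd>0)&(np.hypot(*(C[:,:2]-c).T)<.06)&(C[:,2]>.06)&(C[:,2]<.072)]
    H=cv2.convexHull(Q[:,:2].astype(np.float32))[:,0]
    A=np.c_[Q[:,:2],np.ones(len(Q))]
    print(n,len(Q),np.median(Q[:,2]).round(4),"tilt",np.linalg.lstsq(A,Q[:,2],rcond=None)[0].round(3)[:2],least_squares(lambda p:np.hypot(*(H-p).T)-.0495,c,loss="soft_l1",f_scale=.0015).x.round(4))
# rack and bars
from itertools import product
for n in("scene","top"):
    z=np.load(n+"0.npz");C=z["C"].reshape(-1,3);dd=z["d"].ravel()
    for nm,c in(("necked",(.55,-.27)),("spare",(.57,-.18))):
        Q=C[(dd>0)&(np.hypot(*(C[:,:2]-c).T)<.085)&(C[:,2]>.025)&(C[:,2]<.2)]
        az=np.radians(-22.7);h=np.array([np.cos(az),np.sin(az),0]);s=np.array([-h[1],h[0],0])
        X=(Q-np.r_[c,0])@h;Y=(Q-np.r_[c,0])@s
        print(n,nm)
        for x in np.arange(-.1,.1,.012):
            m=(X>x)&(X<x+.012)
            if m.sum()>4:print(x.round(3),m.sum(),"zmax %.4f zmin %.4f y %.4f..%.4f"%(np.percentile(Q[m,2],97),Q[m,2].min(),np.percentile(Y[m],3),np.percentile(Y[m],97)))
```

```text
scene 593 0.0653 tilt [-0.004 -0.002] [0.5157 0.3128]
top 786 0.0665 tilt [0.003 0.003] [0.5141 0.3149]
scene necked
-0.088 24 zmax 0.0714 zmin 0.0345 y -0.0125..0.0115
-0.076 79 zmax 0.0739 zmin 0.0252 y -0.0163..0.0099
-0.064 54 zmax 0.0726 zmin 0.0257 y -0.0135..0.0085
-0.052 12 zmax 0.0872 zmin 0.0688 y -0.0051..0.0008
-0.04 11 zmax 0.0950 zmin 0.0797 y -0.0054..0.0009
-0.028 13 zmax 0.1025 zmin 0.0889 y -0.0018..0.0018
-0.016 10 zmax 0.1189 zmin 0.0938 y -0.0051..0.0020
-0.004 20 zmax 0.1258 zmin 0.1034 y -0.0022..0.0047
0.008 22 zmax 0.1311 zmin 0.1105 y -0.0042..0.0057
0.02 41 zmax 0.1416 zmin 0.1193 y -0.0106..0.0058
0.032 21 zmax 0.1340 zmin 0.1241 y -0.0127..0.0034
scene spare
-0.088 13 zmax 0.0590 zmin 0.0312 y 0.0069..0.0189
-0.076 22 zmax 0.0652 zmin 0.0298 y -0.0025..0.0192
-0.064 52 zmax 0.0745 zmin 0.0316 y -0.0067..0.0191
-0.052 70 zmax 0.0731 zmin 0.0258 y -0.0038..0.0173
-0.04 17 zmax 0.0858 zmin 0.0526 y 0.0028..0.0137
-0.028 16 zmax 0.0956 zmin 0.0701 y 0.0100..0.0148
-0.016 18 zmax 0.1053 zmin 0.0802 y 0.0030..0.0152
-0.004 20 zmax 0.1129 zmin 0.0866 y 0.0067..0
[... 661 characters left out ...]
1228 y -0.0128..0.0053
0.02 31 zmax 0.1417 zmin 0.1297 y -0.0135..0.0045
top spare
-0.088 39 zmax 0.0648 zmin 0.0391 y -0.0095..0.0191
-0.076 54 zmax 0.0727 zmin 0.0499 y -0.0086..0.0195
-0.064 47 zmax 0.0769 zmin 0.0624 y -0.0088..0.0194
-0.052 41 zmax 0.0822 zmin 0.0593 y -0.0055..0.0176
-0.04 37 zmax 0.0925 zmin 0.0739 y -0.0041..0.0142
-0.028 36 zmax 0.1017 zmin 0.0826 y -0.0036..0.0142
-0.016 37 zmax 0.1081 zmin 0.0931 y -0.0038..0.0143
-0.004 39 zmax 0.1175 zmin 0.1018 y -0.0043..0.0141
0.008 40 zmax 0.1278 zmin 0.1070 y -0.0038..0.0141
0.02 42 zmax 0.1374 zmin 0.1198 y -0.0036..0.0144
0.032 34 zmax 0.1425 zmin 0.1272 y -0.0042..0.0142
0.044 12 zmax 0.1383 zmin 0.1256 y -0.0025..0.0132
```

The cover is seated and centred within about 1 mm, top at 66 mm, tilt ~0.

```bash
cat > g.py <<'E'
from h import *
az=np.radians(-22.7);h=np.array([np.cos(az),np.sin(az),0]);sd=np.array([-h[1],h[0],0]);el=np.radians(36)
def rot(e): # tool perpendicular to a bar of elevation e
    tz=np.sin(e)*h-np.cos(e)*np.array([0,0,1]); return R.from_matrix(np.c_[np.cross(sd,tz),sd,tz]),tz
cen=np.array([.5167,-.2602,.0875]); bar=np.cos(el)*h+np.sin(el)*np.array([0,0,1])
E
python3 - <<'E'
from g import *
Rt,tz=rot(el);p=cen-.10*tz+.053*tz;print(p,tz)
s=ctrl.get_state();s["eef_pos"]=np.array([.515,.3155,.204+.002]);
print(ctrl.get_state()["eef_pos"],ctrl.get_state()["tcp_rot"],todelta(p,Rt,s))
E
```

```text
[ 0.49121405 -0.249539    0.1255238 ] [ 0.54225428 -0.22682988 -0.80901699]
[0.51786705 0.31708387 0.21135522] [0.13142885 0.99131    0.00272739 0.00484713] [-0.1236 -0.5522  0.0779  0.0486 -0.6189  0.1258]
```

Emit:
carry_out(
  deltas=[-0.008,-0.036,0,0,0,0,-0.02,-0.09,0,0,0,0,-0.033,-0.148,0,0,0,0,-0.046,-0.206,0,0,0,0,-0.059,-0.264,0,0,0,0],
)

```text
time: 13.5
eef_pos: [0.5025, 0.044, 0.204]
tcp_rot: [0.131, 0.991, -0.0, -0.0]
contact_force: [0.7, -0.6, -0.1]
opening: 1.001
finger_force: 0.0
```

Emit:
carry_out(
  deltas=[-0.013,-0.058,0,0.01,-0.124,0.025,-0.026,-0.116,0,0.02,-0.248,0.05,-0.039,-0.174,0,0.03,-0.371,0.075,-0.052,-0.232,0.01,0.04,-0.495,0.1,-0.0646,-0.288,0.02,0.0486,-0.6189,0.1258],
)

```text
time: 14.12
eef_pos: [0.4899, -0.2511, 0.1848]
tcp_rot: [0.187, 0.933, -0.065, 0.301]
contact_force: [1.9, 0.4, -0.7]
opening: 1.001
finger_force: 0.0
```

Run:
```python
from g import *
Rt,tz=rot(el);p=cen-.10*tz+.053*tz
for i in range(3): a,d,K,E=cam("scene")
s=ctrl.get_state();print(s["eef_pos"],todelta(p,Rt,s))
R0=R.from_quat(s["tcp_rot"]);t0=s["eef_pos"];tz0=R0.as_matrix()[:,2];ty=R0.as_matrix()[:,1]
C=cloud(d,K,E).reshape(-1,3);dd=d.ravel()
# fingers: points in tool frame
L=R0.inv().apply(C-t0);m=(dd>0)&(abs(L[:,0])<.04)&(abs(L[:,1])<.07)&(L[:,2]>-.15)&(L[:,2]<.03);L=L[m]
for z in np.arange(-.12,.03,.01):
    q=L[(L[:,2]>z)&(L[:,2]<=z+.01)]
    if len(q):print(z.round(3),len(q),q[:,:2].min(0).round(3),q[:,:2].max(0).round(3))
u,v=proj(t0,K,E).astype(int);A=cv2.resize(a[v-60:v+40,u-50:u+50],None,fx=5,fy=5,interpolation=2)
for off in(0,-.034,-.047):
  q=(proj(t0+off*tz0,K,E)-[u-50,v-60])*5; cv2.circle(A,tuple(q.astype(int)),4,(255,0,0),1)
cv2.imwrite("pics/a4.png",cv2.convertScaleAbs(A[...,::-1],alpha=2))
```

```text
[ 0.48794027 -0.25070334  0.18190015] [ 0.0305  0.0027  0.0475 -0.0083 -0.0123 -0.0013]
-0.12 181 [-0.022 -0.07 ] [0.015 0.07 ]
-0.11 179 [-0.02 -0.07] [0.016 0.07 ]
-0.1 122 [-0.02  -0.069] [0.019 0.07 ]
-0.09 77 [-0.019 -0.067] [0.009 0.066]
-0.08 62 [-0.015 -0.061] [0.009 0.054]
-0.07 64 [-0.016 -0.061] [0.01  0.054]
-0.06 60 [-0.016 -0.06 ] [0.013 0.054]
-0.05 28 [-0.018 -0.053] [0.008 0.047]
```

View pics/a4.png

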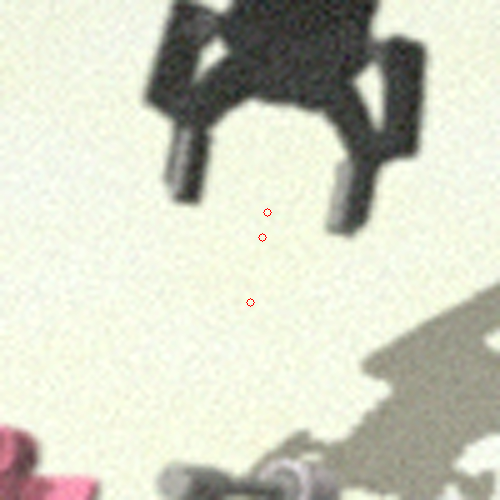

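Tips lie on the tool axis, 45 mm behind the TCP when open. So the offset is along the tool axis, with about −2.5 mm in tool y, the same as seen with the cover. Next: line up and approach the neck.

Emit:
carry_out(
  deltas=[0.017,0.0025,0.0234,0,0,0,0.034,0.0025,0.0468,0,0,0,0.034,0.0025,0.07,0,0,0,0.034,0.0025,0.09,0,0,0,0.034,0.0025,0.09,0,0,0],
)

```text
time: 14.9
eef_pos: [0.5145, -0.2551, 0.0903]
tcp_rot: [0.185, 0.935, -0.062, 0.297]
contact_force: [0.3, 0.5, 0.5]
opening: 1.002
finger_force: 0.0
```

Run:
```python
from g import *
a,d,K,E=cam("scene")
s=ctrl.get_state();Rt,tz=rot(el)
print(s["eef_pos"],todelta(cen+.053*tz,Rt,s))
u,v=proj(cen,K,E).astype(int);A=cv2.resize(a[v-50:v+30,u-40:u+40],None,fx=7,fy=7,interpolation=2)
for P in(cen,cen+.08*bar):
  q=(proj(P,K,E)-[u-40,v-50])*7; cv2.circle(A,tuple(q.astype(int)),4,(255,0,0),1)
cv2.imwrite("pics/a5.png",cv2.convertScaleAbs(A[...,::-1],alpha=2))
```

```text
[ 0.51458321 -0.25559177  0.09122301] [-0.0014 -0.0032  0.0582 -0.0041 -0.0094  0.0062]
```

View pics/a5.png

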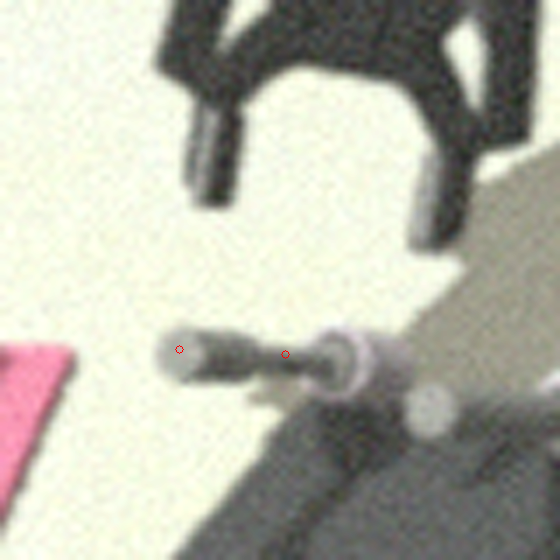

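Run:
```python
from g import *
Q=[]
for n in("scene","top"):
  L=[]
  for i in range(3):
    a,d,K,E=cam(n);s=ctrl.get_state();Rt,tz=rot(el)
    t0=cen+.053*tz-.0568*tz+.0025*sd
    C=cloud(d,K,E).reshape(-1,3)[d.ravel()>0];L.append(Rt.inv().apply(C-t0))
  L=np.vstack(L)
  for zl,zh in((-.055,-.045),(-.065,-.055),(-.075,-.065)):
   for sg in(-1,1):
    q=L[(L[:,2]>zl)&(L[:,2]<zh)&(abs(L[:,0])<.03)&(sg*L[:,1]>.03)&(sg*L[:,1]<.07)]
    if len(q)>3:print(n,zl,sg,len(q),np.percentile(q,5,axis=0).round(4),np.percentile(q,95,axis=0).round(4))
  b=L[(abs(L[:,1])<.02)&(abs(L[:,0])<.07)&(L[:,2]<.03)&(L[:,2]>-.01)]
  for x in np.arange(-.07,.05,.01):
    q=b[(b[:,0]>x)&(b[:,0]<x+.01)]
    if len(q)>3:print(n,"bar",x.round(3),len(q),np.percentile(q[:,1],[5,50,95]).round(4),np.percentile(q[:,2],[3,50]).round(4))
```

```text
scene -0.055 -1 52 [-0.0146 -0.0494 -0.0546] [ 0.0075 -0.0434 -0.0474]
scene -0.055 1 61 [-0.0153  0.0416 -0.0549] [ 0.0072  0.053  -0.0471]
scene -0.065 -1 87 [-0.0146 -0.0563 -0.064 ] [ 0.0084 -0.0426 -0.0552]
scene -0.065 1 81 [-0.0156  0.0416 -0.0641] [ 0.0036  0.055  -0.0559]
scene -0.075 -1 92 [-0.0156 -0.0567 -0.0744] [ 0.0068 -0.0428 -0.0655]
scene -0.075 1 90 [-0.0146  0.0423 -0.0742] [ 0.0035  0.0558 -0.0652]
scene bar -0.07 44 [-0.0015  0.0041  0.0071] [-0.0043  0.0034]
scene bar -0.06 44 [-0.0021  0.0031  0.0065] [-0.0045  0.0042]
scene bar -0.05 46 [-0.0032  0.0033  0.0063] [-0.0045  0.0032]
scene bar -0.04 12 [-0.0034  0.0034  0.0052] [-0.0047  0.0031]
scene bar -0.03 22 [-0.003   0.0008  0.0019] [0.     0.0046]
scene bar -0.02 28 [-0.002   0.0002  0.0027] [-0.0005  0.0042]
scene bar -0.01 27 [-0.0028  0.0003  0.0034] [-0.0004  0.0043]
scene bar 0.0 18 [-0.0051  0.      0.0024] [-0.0003  0.0026]
scene bar 0.01 24 [-0.0022  0.0003  0.0021] [0.001  0.0053]
scene bar 0.02 28 [-0.0017  0.0008  0.0045] [0.0001 0.006 ]
scene bar 0.03 127 [-0.0121  0.0013  0.0103] [-0.0068  0.
[... 443 characters left out ...]
-0.0735] [-0.0067  0.0554 -0.0665]
top bar -0.07 83 [-0.0103 -0.0016  0.0063] [-0.0085 -0.0044]
top bar -0.06 78 [-0.0113 -0.0017  0.0061] [-0.0087 -0.0038]
top bar -0.05 83 [-0.0112 -0.001   0.0063] [-0.0081 -0.004 ]
top bar -0.04 50 [-0.009  -0.0012  0.0047] [-0.0065 -0.0027]
top bar -0.03 44 [-0.0076 -0.0024  0.0029] [-0.0048 -0.0015]
top bar -0.02 44 [-0.0075 -0.0016  0.0027] [-0.0051 -0.0011]
top bar -0.01 47 [-0.0071 -0.002   0.0026] [-0.0037 -0.001 ]
top bar 0.0 45 [-0.0083 -0.0024  0.0025] [-0.004  -0.0005]
top bar 0.01 47 [-0.0082 -0.0022  0.0021] [-0.0045 -0.0002]
top bar 0.02 44 [-0.0083 -0.0026  0.0025] [-0.0031 -0.    ]
top bar 0.03 32 [-0.0116 -0.0049  0.0035] [-0.0033  0.0006]
```

The pads are centred and the neck sits within ~2 mm laterally. I'll descend and grip.

Emit:
carry_out(
  deltas=[0,-0.0015,0.015,0,0,0,0,-0.0015,0.035,0,0,0,0,-0.0015,0.05,0,0,0,0,-0.0015,0.057,0,0,0,0,-0.0015,0.057,0,0,0],
)

```text
time: 15.88
eef_pos: [0.5438, -0.2716, 0.045]
tcp_rot: [0.186, 0.934, -0.064, 0.298]
contact_force: [-0.0, -0.3, -0.7]
opening: 0.997
finger_force: 0.0
```

Emit:
carry_out(
  deltas=[0,0,0,0,0,0,0,0,0,0,0,0,0,0,0,0,0,0,0,0,0,0,0,0,0,0,0,0,0,0],
  grip=0,
  grip_force=100,
)

```text
time: 16.5
eef_pos: [0.5439, -0.2715, 0.0452]
tcp_rot: [0.186, 0.934, -0.064, 0.299]
contact_force: [-0.5, 1.8, 2.5]
opening: 0.104
finger_force: 97.6
```

Emit:
carry_out(
  deltas=[0,0,0,0,0,0,0,0,0,0,0,0],
)

```text
time: 16.75
eef_pos: [0.5439, -0.2715, 0.0452]
tcp_rot: [0.186, 0.934, -0.064, 0.299]
contact_force: [-1.0, 1.8, 3.2]
opening: 0.104
finger_force: 97.6
```

The neck is gripped. I'll draw it along the tube axis.

Emit:
carry_out(
  deltas=[-0.004,0,-0.0002,0,0,0,-0.008,0,-0.0004,0,0,0,-0.012,0,-0.0007,0,0,0,-0.016,0,-0.001,0,0,0,-0.02,0,-0.0012,0,0,0],
)

```text
time: 17.38
eef_pos: [0.545, -0.2699, 0.0432]
tcp_rot: [0.184, 0.939, -0.058, 0.284]
contact_force: [-55.1, 1.7, 4.8]
opening: 0.104
finger_force: 101.4
```

It jammed: 55 N with almost no motion. I'll relax back to the previous pose and look.

Emit:
carry_out(
  deltas=[0.01,0,0.0006,0,0,0,0.02,0,0.0012,0,0,0,0.02,0,0.0012,0,0,0],
)

```text
time: 17.75
eef_pos: [0.5437, -0.2719, 0.0452]
tcp_rot: [0.187, 0.934, -0.064, 0.299]
contact_force: [-2.5, 1.7, 2.9]
opening: 0.105
finger_force: 97.9
```

Run:
```python
from g import *
s=ctrl.get_state();print({k:np.round(s[k],4) for k in s})
ims=[]
for n in("scene","top"):
  a,d,K,E=cam(n)
  u,v=proj(cen+.02*bar,K,E).astype(int);ims.append(cv2.resize(a[v-32:v+32,u-32:u+32],(400,400),interpolation=2))
cv2.imwrite("pics/a6.png",cv2.convertScaleAbs(np.hstack(ims)[...,::-1],alpha=2))
```

```text
{'time': np.float64(17.75), 'qpos': array([-0.7134,  0.0675,  2.2588,  0.6903,  0.2783, -2.5062]), 'dq': array([ 0.0039,  0.0035, -0.0066, -0.0206,  0.0071,  0.0107]), 'joint_efforts': array([  0.1714, -24.5997, -22.8947,   0.2632,  -0.8775,  -0.1894]), 'eef_pos': array([ 0.5437, -0.2719,  0.0452]), 'tcp_rot': array([ 0.1867,  0.9337, -0.0638,  0.2986]), 'contact_force': array([-2.5347,  1.6854,  2.903 ]), 'wrist_torque': array([ 0.1611,  0.3666, -0.1544]), 'finger_force': np.float64(97.8713), 'opening': np.float64(0.1054)}
```

View pics/a6.png

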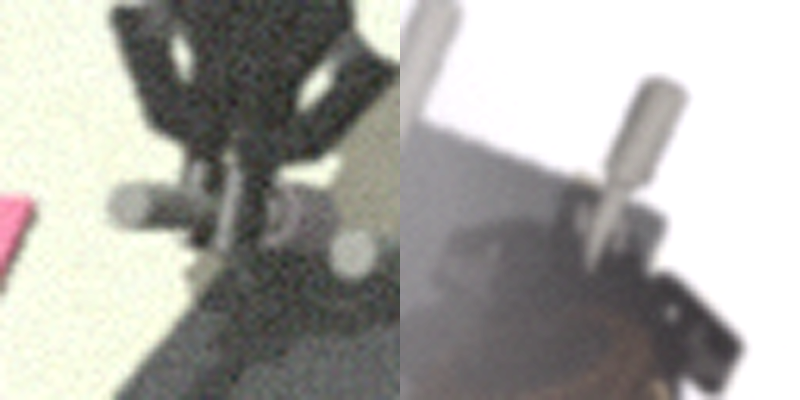

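The jam is kinematic. Joint 5 is at 0.278, against its 0.24 limit, so the arm couldn't follow the pull. I'll open, pivot the tool 24° closer to vertical about the grasp point, and grip again.

Emit:
carry_out(
  deltas=[0,0,0,0,0,0,0,0,0,0,0,0,0,0,0,0,0,0,0,0,0,0,0,0,0,0,0,0,0,0],
  grip=100,
)

```text
time: 18.48
eef_pos: [0.5438, -0.2716, 0.045]
tcp_rot: [0.186, 0.934, -0.064, 0.298]
contact_force: [-0.2, -0.0, 0.5]
opening: 1.001
finger_force: 0.0
```

Emit:
carry_out(
  deltas=[0.0074,0,-0.0005,0,0.14,0,0.0146,0,-0.0021,0,0.28,0,0.0216,0,-0.0046,0,0.419,0,0.0216,0,-0.0046,0,0.419,0,0.0216,0,-0.0046,0,0.419,0],
)

```text
time: 19.1
eef_pos: [0.5244, -0.2632, 0.0353]
tcp_rot: [0.195, 0.976, -0.023, 0.098]
contact_force: [0.2, 1.2, -1.0]
opening: 1.0
finger_force: 0.0
```

Run:
```python
from g import *
a,d,K,E=cam("scene")
s=ctrl.get_state();print({k:np.round(s[k],4) for k in("qpos","eef_pos","contact_force","opening")})
Rt,tz=rot(np.radians(12));print(todelta(cen+.053*tz+.001*sd,Rt,s))
Q=cloud(d,K,E).reshape(-1,3)[d.ravel()>0];L=R.from_matrix(np.c_[-sd,np.cross(bar,-sd),bar]).inv().apply(Q-cen)
q=L[(np.hypot(L[:,0],L[:,1])<.015)&(L[:,2]>.03)&(L[:,2]<.1)];print(len(q),np.percentile(q,[5,50,95],axis=0).round(4))
```

```text
{'qpos': array([-0.6603,  0.1782,  2.0465,  0.0688,  0.7225, -1.8827]), 'eef_pos': array([ 0.524 , -0.263 ,  0.0352]), 'contact_force': array([-0.5793, -0.0213,  0.3082]), 'opening': np.float64(0.9998)}
[-0.0032  0.0007  0.0001 -0.0068 -0.0088  0.0013]
109 [[-0.0086 -0.0078  0.0399]
 [-0.0041  0.0006  0.0733]
 [ 0.0076  0.0094  0.0833]]
```

Emit:
carry_out(
  deltas=[0,0,0,0,0,0,0,0,0,0,0,0,0,0,0,0,0,0,0,0,0,0,0,0,0,0,0,0,0,0],
  grip=0,
  grip_force=100,
)

```text
time: 19.77
eef_pos: [0.5252, -0.2638, 0.0364]
tcp_rot: [0.196, 0.976, -0.023, 0.098]
contact_force: [-0.7, 0.1, 2.1]
opening: 0.104
finger_force: 97.6
```

Emit:
carry_out(
  deltas=[0,0,0,0,0,0,-0.003,0,-0.0015,0,0,0,-0.006,0,-0.003,0,0,0,-0.009,0,-0.0044,0,0,0],
)

```text
time: 20.27
eef_pos: [0.5258, -0.2632, 0.0367]
tcp_rot: [0.194, 0.977, -0.021, 0.089]
contact_force: [-11.4, 0.7, -6.7]
opening: 0.104
finger_force: 97.5
```

Emit:
carry_out(
  deltas=[0,0,0,0,0,0,0,0,0,0,0,0],
)

```text
time: 20.52
eef_pos: [0.5261, -0.2634, 0.0368]
tcp_rot: [0.194, 0.977, -0.021, 0.089]
contact_force: [-9.8, 1.4, -5.7]
opening: 0.106
finger_force: 97.5
```

Emit:
carry_out(
  deltas=[-0.003,0,-0.0015,0,0,0,-0.006,0,-0.003,0,0,0,-0.006,0,-0.003,0,0,0],
)

```text
time: 20.9
eef_pos: [0.5364, -0.2683, 0.0451]
tcp_rot: [0.196, 0.976, -0.023, 0.096]
contact_force: [-1.3, 0.3, -2.5]
opening: 0.106
finger_force: 97.5
```

Run:
```python
from g import *
s=ctrl.get_state();print({k:np.round(s[k],4) for k in("qpos","eef_pos","contact_force","wrist_torque","opening")})
L=[]
for i in range(3):
  a,d,K,E=cam("scene");Q=cloud(d,K,E).reshape(-1,3)[d.ravel()>0];L.append(R.from_matrix(np.c_[-sd,np.cross(bar,-sd),bar]).inv().apply(Q-cen))
L=np.vstack(L);q=L[(np.hypot(L[:,0],L[:,1])<.018)&(L[:,2]>.03)&(L[:,2]<.12)];print(len(q),np.percentile(q,[5,50,95,98],axis=0).round(4))
```

```text
{'qpos': array([-0.6536,  0.1904,  2.0095,  0.0639,  0.7488, -1.8714]), 'eef_pos': array([ 0.5364, -0.2683,  0.0451]), 'contact_force': array([-1.3239,  0.3075, -2.4888]), 'wrist_torque': array([0.1651, 0.3944, 0.0144]), 'opening': np.float64(0.1056)}
441 [[-0.0094 -0.0112  0.0312]
 [-0.0043 -0.0008  0.0781]
 [ 0.0083  0.0094  0.0986]
 [ 0.0105  0.0101  0.0997]]
```

It broke free and is about 15 mm out. I'll keep drawing.

Emit:
carry_out(
  deltas=[-0.006,0,-0.003,0,0,0,-0.012,0,-0.0059,0,0,0,-0.02,0,-0.0097,0,0,0,-0.028,0,-0.0136,0,0,0,-0.036,0,-0.0175,0,0,0],
)

```text
time: 21.68
eef_pos: [0.5674, -0.2813, 0.0714]
tcp_rot: [0.195, 0.976, -0.024, 0.098]
contact_force: [0.4, -0.3, -2.6]
opening: 0.105
finger_force: 97.9
```

Emit:
carry_out(
  deltas=[-0.009,0,-0.0044,0,0,0,-0.018,0,-0.0088,0,0,0,-0.03,0,-0.02,0,0,0,-0.035,0,-0.04,0,0,0,-0.035,0,-0.055,0,0,0],
)

```text
time: 22.3
eef_pos: [0.5892, -0.29, 0.1343]
tcp_rot: [0.195, 0.975, -0.024, 0.099]
contact_force: [0.0, 0.4, -2.2]
opening: 0.103
finger_force: 97.9
```

Run:
```python
from g import *
s=ctrl.get_state();print({k:np.round(s[k],4) for k in("qpos","eef_pos","tcp_rot","contact_force","wrist_torque","opening")})
R0=R.from_quat(s["tcp_rot"]);G=s["eef_pos"]-.053*R0.as_matrix()[:,2];print("grasp",G)
a,d,K,E=cam("scene");u,v=proj(G,K,E).astype(int);A=cv2.resize(a[v-45:v+45,u-45:u+45],(450,450),interpolation=2)
cv2.imwrite("pics/a7.png",cv2.convertScaleAbs(A[...,::-1],alpha=2))
C=cloud(d,K,E).reshape(-1,3)
np.savez("s7.npz",C=C,d=d)
lv=rot(np.radians(-24))[0]
c=np.array([.515,.3145,.20]);p=c+.053*lv.as_matrix()[:,2];print("final",p,todelta(p,lv,s),todelta([*s["eef_pos"][:2],.21],lv,s))
```

```text
{'qpos': array([-0.6285,  0.1885,  1.8269,  0.0483,  0.9264, -1.8292]), 'eef_pos': array([ 0.5892, -0.29  ,  0.1343]), 'tcp_rot': array([ 0.1953,  0.9754, -0.0241,  0.0989]), 'contact_force': array([ 0.0405,  0.3564, -2.2479]), 'wrist_torque': array([0.0599, 0.1716, 0.0188]), 'opening': np.float64(0.1029)}
grasp [ 0.57945222 -0.28549529  0.18620076]
final [0.49511281 0.32281899 0.15158209] [ 0.3122  0.5289 -0.0867 -0.0085  0.6227 -0.0009] [-1.530e-02 -6.000e-04 -7.410e-02 -8.500e-03  6.227e-01 -9.000e-04]
```

View pics/a7.png

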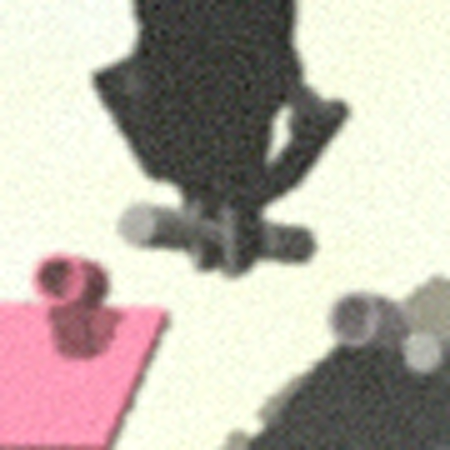

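The necked bar is out and clear, and the straight bar is untouched. Raise and level it, then carry it to the cell.

Emit:
carry_out(
  deltas=[-0.003,0,-0.015,0,0.1,0,-0.006,0,-0.03,0,0.23,0,-0.009,0,-0.045,0,0.37,0,-0.012,0,-0.06,0,0.51,0,-0.015,0,-0.074,0,0.62,0],
)

```text
time: 22.98
eef_pos: [0.589, -0.2892, 0.2083]
tcp_rot: [0.193, 0.959, 0.037, -0.205]
contact_force: [-0.5, 0.1, -2.1]
opening: 0.104
finger_force: 98.0
```

Emit:
carry_out(
  deltas=[0.01,0.018,0.0045,0,0,0,0.032,0.057,0.0142,0,0,0,0.058,0.104,0.0258,0,0,0,0.084,0.15,0.0374,0,0,0,0.11,0.197,0.049,0,0,0],
)

```text
time: 23.6
eef_pos: [0.5522, -0.0582, 0.2058]
tcp_rot: [0.193, 0.959, 0.037, -0.204]
contact_force: [-0.1, -0.3, -2.9]
opening: 0.109
finger_force: 98.0
```

Emit:
carry_out(
  deltas=[0.026,0.046,0.0116,0,0,0,0.052,0.093,0.0231,0,0,0,0.078,0.14,0.0347,0,0,0,0.104,0.186,0.0463,0,0,0,0.13,0.233,0.0579,0,0,0],
)

```text
time: 24.22
eef_pos: [0.5105, 0.2112, 0.2041]
tcp_rot: [0.193, 0.959, 0.037, -0.203]
contact_force: [0.6, -0.6, -2.2]
opening: 0.105
finger_force: 98.0
```

Emit:
carry_out(
  deltas=[0.024,0.043,0.0107,0,0,0,0.044,0.079,0.0196,0,0,0,0.055,0.099,0.0245,0,0,0,0.055,0.099,0.0245,0,0,0,0.055,0.099,0.0245,0,0,0],
)

```text
time: 24.85
eef_pos: [0.4948, 0.3227, 0.203]
tcp_rot: [0.194, 0.959, 0.037, -0.204]
contact_force: [-0.9, -0.6, -2.8]
opening: 0.107
finger_force: 98.0
```

```bash
cat > b.py <<'E'
from g import *
s=ctrl.get_state();print({k:np.round(s[k],4) for k in("time","qpos","eef_pos","contact_force","opening")})
lv=rot(np.radians(-24))[0];R0=R.from_quat(s["tcp_rot"]);G=s["eef_pos"]-.053*R0.as_matrix()[:,2]
c=np.array([.515,.3145,.20]);p=c+.053*lv.as_matrix()[:,2];print("grasp",G,"todo",todelta(p,lv,s))
for n in("scene","top"):
    a,d,K,E=cam(n);Q=cloud(d,K,E).reshape(-1,3)[d.ravel()>0]-G
    X=Q@h;Y=Q@sd
    m=(abs(Y)<.014)&(abs(X)<.11)&(abs(Q[:,2])<.04)
    ends=[]
    for x in np.arange(-.11,.11,.01):
        k=m&(X>x)&(X<x+.01)
        if k.sum()>4:print(n,x.round(3),k.sum(),"z %.4f %.4f y %.4f %.4f"%(*np.percentile(Q[k,2],[5,95]),*np.percentile(Y[k],[5,95])))
    M=Q[(abs(Q[:,0]-c[0]+G[0])<.05)&(abs(Q[:,1]-c[1]+G[1])<.05)]+G;M=M[(M[:,2]>.06)&(M[:,2]<.072)]
    if len(M):print("cover",len(M),np.median(M[:,2]),(M.min(0)+M.max(0))/2)
E
python3 b.py
```

```text
{'time': np.float64(24.85), 'qpos': array([ 0.2837,  0.2768,  1.6251,  0.2521,  1.5766, -0.93  ]), 'eef_pos': array([0.4948, 0.3227, 0.203 ]), 'contact_force': array([-0.8642, -0.6105, -2.815 ]), 'opening': np.float64(0.107)}
grasp [0.51484118 0.31478271 0.25139672] todo [-0.021   0.0006  0.0469 -0.0073  0.0009 -0.0041]
scene -0.04 6 z -0.0003 0.0031 y -0.0088 -0.0039
scene -0.03 7 z 0.0004 0.0074 y -0.0060 -0.0013
scene -0.02 7 z 0.0003 0.0040 y -0.0069 -0.0008
scene -0.01 8 z 0.0019 0.0186 y -0.0073 -0.0020
scene -0.0 36 z -0.0163 0.0231 y -0.0101 0.0124
scene 0.01 48 z -0.0054 0.0156 y -0.0126 0.0129
scene 0.02 36 z 0.0026 0.0288 y -0.0132 0.0120
scene 0.03 20 z 0.0011 0.0384 y -0.0132 0.0128
scene 0.04 17 z 0.0025 0.0377 y -0.0082 0.0067
scene 0.05 16 z 0.0023 0.0095 y -0.0100 0.0071
scene 0.06 17 z 0.0035 0.0092 y -0.0090 0.0054
scene 0.07 27 z -0.0083 0.0090 y -0.0090 0.0064
scene 0.08 38 z -0.0093 0.0073 y -0.0098 0.0065
cover 578 0.06537711376444254 [0.5154597  0.31434077 0.06591603]
cover 439 0.06645750554237251 [0.51549809 0.29600018 0.06598478]
```

The bar is level and centred, and the cover is still seated. Lower to 20 cm and settle.

Emit:
carry_out(
  deltas=[-0.005,0,0.011,0,0,0,-0.011,0,0.024,0,0,0,-0.017,0,0.037,0,0,0,-0.02,0,0.045,0,0,0,-0.021,0,0.047,0,0,0],
)

```text
time: 25.58
eef_pos: [0.4941, 0.3232, 0.1503]
tcp_rot: [0.193, 0.959, 0.037, -0.205]
contact_force: [-0.7, -0.5, -2.8]
opening: 0.108
finger_force: 98.0
```

Emit:
carry_out(
  deltas=[0,0,0,0,0,0,0,0,0,0,0,0,0,0,0,0,0,0,0,0,0,0,0,0,0,0,0,0,0,0],
)

```text
time: 26.2
eef_pos: [0.4948, 0.3233, 0.1516]
tcp_rot: [0.193, 0.959, 0.037, -0.204]
contact_force: [-0.2, -0.0, -2.0]
opening: 0.103
finger_force: 98.0
```

```bash
python3 b.py
```

```text
{'time': np.float64(26.2), 'qpos': array([ 0.2843,  0.3237,  1.6643,  0.2538,  1.4932, -0.9519]), 'eef_pos': array([0.4948, 0.3233, 0.1516]), 'contact_force': array([-1.6870e-01, -1.0000e-03, -2.0198e+00]), 'opening': np.float64(0.1031)}
grasp [0.51477648 0.31531373 0.20006914] todo [-0.0005 -0.0003 -0.0001 -0.0069  0.0004 -0.0032]
scene -0.04 9 z -0.0013 0.0062 y -0.0090 -0.0026
scene -0.02 5 z 0.0012 0.0036 y -0.0053 -0.0015
scene -0.01 7 z 0.0027 0.0067 y -0.0071 0.0003
scene -0.0 31 z -0.0164 0.0227 y -0.0117 0.0126
scene 0.01 44 z -0.0060 0.0190 y -0.0113 0.0125
scene 0.02 37 z 0.0027 0.0296 y -0.0124 0.0129
scene 0.03 13 z 0.0034 0.0398 y -0.0107 0.0116
scene 0.04 18 z 0.0014 0.0104 y -0.0106 0.0068
scene 0.05 18 z 0.0023 0.0089 y -0.0083 0.0061
scene 0.06 15 z 0.0033 0.0083 y -0.0105 0.0059
scene 0.07 30 z -0.0057 0.0086 y -0.0112 0.0064
scene 0.08 31 z -0.0083 0.0065 y -0.0084 0.0052
cover 577 0.06523608741140857 [0.51529375 0.31396499 0.06591306]
cover 282 0.06658039805687178 [0.51879921 0.28618043 0.06626604]
```

```bash
python3 -c "
from plant import ctrl
print(ctrl.sign_off())"
```

```text
the job is handed in; nothing more can be done
None
```

I handed the job in at about 26 s: by the last camera check the cover sits level and centred on the load cell, and the gripper holds the necked bar level and still over it at about 20 cm; the judge's verdict was not shown.

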